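# Purge a spray can's nozzle on its guarded bench stand

### The arm

A 6-joint arm with a two-finger parallel gripper is mounted at the origin on a cart in front of the work surface, level with it; the furniture and walls round the work are solid. World frame = base frame: x ahead of the robot, y to its left, z up, the work surface at z = 0. Lengths are in mm, angles in rad, forces in N, time in s.
With the tool pointing down it reaches from about 375 to 975 mm from the base axis. Payload 3.8 kg.
Tool frame: the origin (TCP) lies midway between the tips of the shut fingers; the grasp point (between the pads) lies 19 mm behind it; z points along the fingers, y is the line along which they close (so a half turn about z gives the same grasp; the last joint's range is limited). The gripper opens to 85 mm and grips with 20 to 120 N. Pads are 22 mm wide; open, the fingers measure 114 mm over their backs; the gripper's body (76 mm by 85 mm) begins 54 mm behind the grasp point. The pads swing forward as they close: fully open they stand 13 mm farther back than shut.
Start: joints at [-1.158, 0.264, 1.604, -0, 1.274, -0.037], TCP at [293.474, -607.858, 231.28] pointing down, gripper open.
Joint ranges: [-2.63, 2.63], [-0.94, 2.18], [0.31, 2.57], [-1.31, 4.45], [0, 2.66], [-2.55, 2.55]. Speed limits (rad/s): [2.57, 2.57, 3.14, 3.14, 3.14, 3.14].

### API

Orientations are given as a rotation vector (axis times angle).
In Python, from workcell import readout, eyes, job gives the robot as it stands. The module is installed in compiled form; this text tells all that it offers.
- The arm moves only by the shell command python3 -m creep 'ROWS'. ROWS is JSON, a list of rows, each a list of 3 entries, a list of its own where there are three numbers: the opening, from 0 (shut) to 1 (fully open), then the shift along the tool's x, y, z in m, then the turn, a rotation vector about the tool's x, y, z in degrees. In form: [[grip, [x, y, z], [wx, wy, wz]], ...]. A call has 1 to 10 rows; each row is the pose to reach, as a shift and turn from the pose commanded when the call began, along the tool's axes at that moment; what a row does not reach only later rows make up. A row lasts 1/12 s, in which the tool goes at most 41.7 mm and 7.16 degrees, less where a joint would pass 70% of its speed; a pose out of reach is approached as far as the arm can. A call with a gripper value outside its range is refused whole. The fingers move at their own pace and stop on an object; the grip force is fixed at half the most. Time passes only in rows, so rows that repeat a pose let the fingers close. It gives the time, the measured TCP pose, the force, the opening and the grip force at its end, in the units of the state.
- readout.sense(): the state, without advancing time (a new reading comes with each control period).
- eyes.capture(name): name is "scene" or "side" or "wrist"; returns a dict with "image" (480x640x3 uint8, red, green, blue), "fx", "fy", "cx", "cy" (pixels), "rvec" (rotation vector, rad) and "tvec" (3), from world to camera coordinates, as OpenCV has them; the wrist camera has in their place "tool_from_camera" (4x4, takes a point from camera to tool coordinates, whose origin is the TCP and whose axes are the flange's). Camera axes: x right, y down, z forward; pixel columns grow to the right and rows downward; lengths in mm; the calibration is good to about 2 mm. A picture is of the moment at which its call begins: read the wrist's pose just before it. There is no depth.
- job.hand_in(): hands the job in; it is judged then, once.
The state is a dict: "time_s": time; "joint_positions": joint angles; "dq": joint speeds; "joint_efforts": joint torques, N m; "tool_pos": TCP position; "tcp_rot": TCP orientation; "contact_force": force on the tool from outside, world axes, zero at the start; "ft_torque": the same for the moment, N m; "finger_gap": opening from 0.0 (shut) to 1.0 (fully open); "grasp_force": force on a finger pad.
Only numpy, scipy, OpenCV 4.12 (cv2) and the standard library are available. Lean on these libraries where they do the work, as an engineer would, in place of code of your own. Each camera call takes 0.05 s, during which the arm holds its last target. There are 200 camera calls.

### The job

Clear the nozzle of the spray can that leans in the bench stand: reach into the round guard and turn the knob clockwise to its open stop, push the nozzle cap along the can at least three quarters of the way down, hold it there about half a second and let it spring right back up, then turn the knob back to its closed stop. Press the cap only while the knob is open, and without forcing it (35 N would break it). Leave the screwdriver, the wrench and the roll of tape where they lie.

Things in the scene. Friction and masses are not known exactly. Their poses are not given: they have to be found in the camera images.
- stand: fixed dark steel base plate, 170 x 280 x 12 mm (x, y, z); origin at the centre of its underside on the bench, z up, x away from the robot at yaw 0. A grey console with the guarded knob stands on its -y half, the spray can on its +y half; both lean 30 degrees from vertical towards the plate's -x side (the robot's side).
- recess (a point): fixed; centre of the floor of the guard, an open round aluminium cup 88 mm wide inside, 100 mm outside, rim 43 mm above the floor, 70 mm above the bench. z: axis of cup and knob, out of the cup, leaning 30 degrees to the stand's -x side; x up the slope, y parallel to the stand's y. Enter along z with the fingers opened only some 30 to 45 mm: a wide open gripper does not fit in.
- knob_grip (a point): on the knob's axis, middle of its black grip bar (62 long, 14 thick, 24 mm high), 28 mm above the recess floor, 15 mm below the rim; under it a stem 14 mm across on a disc 44 mm across, 4 high. x runs along the bar to its white-lined end, z as in recess. At joint 0 the bar lies 0.6 rad counter-clockwise (seen looking into the cup) of recess x, at joint 1.2 it lies 0.6 rad clockwise of it.
- knob (a joint): knob angle in rad: 0 closed (left stop; starts within 0.2 of it), grows clockwise seen looking into the cup, 1.2 open (right stop). Stays where it is left (friction 0.06 N m).
- can_axis (a point): fixed; centre of the upper rim of the grey tube (68 mm wide, 70 long) that clamps the bare metal spray can (52 mm wide). z runs up the can's axis, leaning 30 degrees to the stand's -x side. How deep the can is clamped differs and is not told: the flat top of its nozzle cap stands 86 to 106 mm above this point along z, to be found by touch or sight. The spout points to the stand's +y.
- cap (a joint): how far the grey nozzle cap on top of the can (32 mm wide, 24 high, flat top 28 mm across) is pushed in along the can's axis, in m: 0 up, 0.010 at the bottom (hard stop). Its spring pushes back with 2 N at first, growing evenly to 9 N just before the bottom, and lifts it again when let go.
- screwdriver_mid (a point): middle of a loose amber-handled screwdriver, 220 mm long, 32 mm high, lying in front of the stand (leave alone)
- tape_mid (a point): centre of a loose roll of black tape, 47 mm diameter, 18 mm high, lying flat on the front edge of the base plate between console and can (leave alone)
- wrench_mid (a point): middle of a loose steel combination wrench, 173 mm long, 7 mm thick, lying behind the stand (leave alone)

How it is judged (in metres and radians):
On the way, in this order (a step that is already met when the one before it is completed fails the run):
1. the knob is turned to its open stop (value of joint knob above 1.08 rad), for 0.2 s.
2. the nozzle cap is held down (two thirds of its 10 mm travel) while the knob is open (value of joint cap above 0.0065 m and value of joint knob above 1 rad), for 0.3 s.
3. the cap is let go and springs up while the knob is still open (value of joint cap below 0.001 m and value of joint knob above 1 rad), for 0.1 s.
At the end, for the whole second after the job is handed in: the knob is back within 0.12 rad of its closed stop, the nozzle cap is fully up (within 1 mm), and the screwdriver, tape roll and wrench lie within 30 mm of where they were (value of joint knob below 0.12 rad and value of joint cap below 0.001 m and distance of each of screwdriver_mid, tape_mid, wrench_mid from where it was at the start of the episode below 0.03 m); the robot touches nothing.
It fails at once if the cap is pushed with more than 35 N (contact force between anything else and cap above 35 N).
It fails at once if the cap is pressed while the knob is not open (value of joint cap above 0.003 m and value of joint knob below 0.95 rad).
It fails at once if the screwdriver, tape roll or wrench is pushed away (distance of any of screwdriver_mid, tape_mid, wrench_mid from where it was at the start of the episode above 0.03 m).
It also fails if it takes over 62 s, if anything falls off the work surface, if the arm or the gripper's body presses on something with over 40 N, if the wrist force passes 120 N, or if a joint passes its speed limit or range.

## Working session

There is one attempt and no reset: what is moved stays moved. The work goes in short steps, Python scripts to look and compute and a shell command to move; the robot and the scene stay as the last step left them, time stands still between calls to the robot, and variables do not carry over. Pictures are saved under pics/ and viewed, at most 10 in all, crops included, and the job is handed in when it is done.

```bash
mkdir -p pics
python3 - <<'E'
from workcell import readout, eyes
import cv2,pickle
print(readout.sense())
d={}
for n in("scene","side"):
    c=eyes.capture(n);d[n]=c
    cv2.imwrite(f"pics/{n}0.png",c["image"][:,:,::-1])
    print({k:v for k,v in c.items() if k!="image"})
pickle.dump(d,open("c0.pkl","wb"))
E
```

```text
{'time_s': 0.0, 'joint_positions': array([-1.15792395e+00,  2.64778116e-01,  1.60536414e+00, -2.36839629e-05,
        1.27364289e+00, -3.69123669e-02]), 'dq': array([-6.21212533e-04, -1.29347356e-03,  3.67525444e-05,  1.69987444e-03,
       -2.02525599e-04, -7.92830223e-05]), 'joint_efforts': array([-4.14873784e-04, -5.15111017e+01, -3.67312896e+01,  1.97238330e-05,
        1.28268194e-02,  4.46629315e-05]), 'tool_pos': array([ 293.17082126, -607.22496999,  229.95048577]), 'tcp_rot': array([-3.06038341e+00, -7.00110971e-01,  6.78058452e-04]), 'contact_force': array([-0.09373143, -0.77936499,  0.01037458]), 'ft_torque': array([ 0.06231107, -0.02925177, -0.03004286]), 'grasp_force': 0.0, 'finger_gap': 0.9934812542973376}
{'fx': 574.3710460301704, 'fy': 574.3710460301704, 'cx': 318.0480750739704, 'cy': 246.05962878853626, 'rvec': array([ 2.23283361, -1.16691669,  0.39146985]), 'tvec': array([-370.79716974,  483.23550271,  630.33916547])}
{'fx': 570.3109899803585, 'fy': 570.3109899803585, 'cx': 317.39931376058706, 'cy': 243.04151310881875, 'rvec': array([ 2.02730392, -0.08168179,  0.04115888]), 'tvec': array([-624.54906198,  137.88834776,  856.03210115])}
```

View pics/scene0.png

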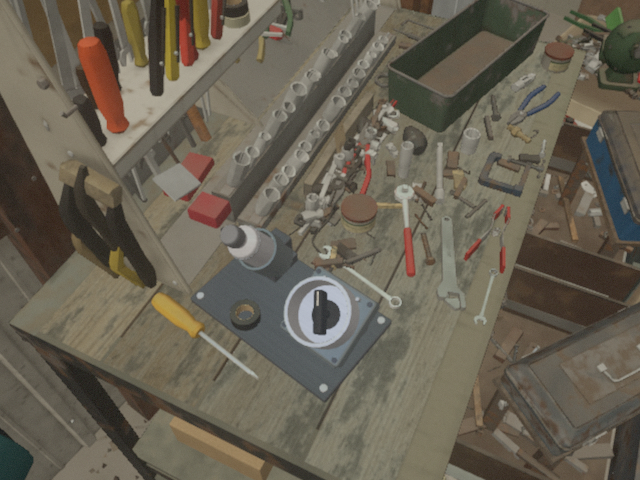

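View pics/side0.png

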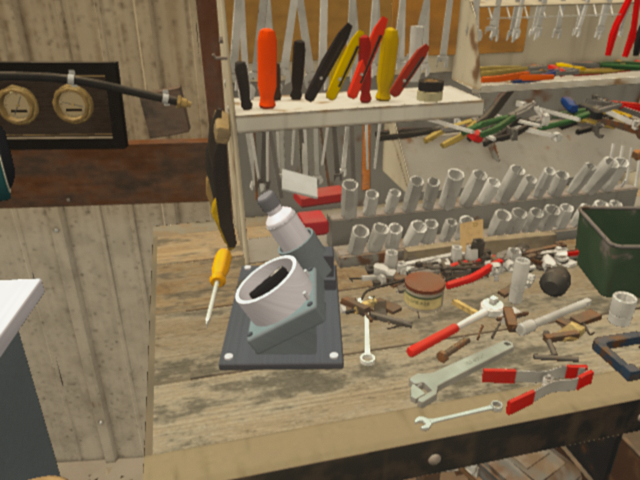

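The scene view shows the plate screws at (199,296), (323,388) and (387,321), the guard at (319,312) and the cap at about (232,236). The side view shows screws at (229,356) and (335,356), the guard rim at (276,283) and the cap at (268,202).

```bash
cat > h.py <<'E'
import numpy as np, cv2
from scipy.spatial.transform import Rotation as R
def ray(c,u,v):
    Rm=R.from_rotvec(c["rvec"]).as_matrix(); o=-Rm.T@c["tvec"]
    d=Rm.T@np.array([(u-c["cx"])/c["fx"],(v-c["cy"])/c["fy"],1]); return o,d/np.linalg.norm(d)
def plane(c,uv,z):
    o,d=ray(c,*uv); return o+d*(z-o[2])/d[2]
def tri(rs):
    A=sum(np.eye(3)-np.outer(d,d) for o,d in rs); b=sum((np.eye(3)-np.outer(d,d))@o for o,d in rs)
    p=np.linalg.solve(A,b); return p,[np.linalg.norm(np.cross(p-o,d)) for o,d in rs]
def proj(c,p): return cv2.projectPoints(np.float64([p]),c["rvec"],c["tvec"],np.array([[c["fx"],0,c["cx"]],[0,c["fy"],c["cy"]],[0,0,1.]]),None)[0].ravel()
E
python3 - <<'E'
from h import *;import pickle
d=pickle.load(open("c0.pkl","rb"))
def refine(c,u,v,r=7):
    g=c["image"].astype(float).mean(2)[v-r:v+r+1,u-r:u+r+1]; m=g>(g.max()+np.median(g))/2
    y,x=np.nonzero(m); return u-r+x.mean(),v-r+y.mean()
for n,l in(("scene",[(199,296),(323,388),(387,321)]),("side",[(229,356),(335,356)])):
    for p in l:
        q=refine(d[n],*p); print(n,np.round(q,1),plane(d[n],q,14).round(1))
print("cap side/scene rough",tri([ray(d["scene"],232,236),ray(d["side"],268,202)]))
print("rim",tri([ray(d["scene"],318,311),ray(d["side"],276,283)]))
for n,b in(("scene",(190,210,400,400)),("side",(200,180,360,380))):
    im=d[n]["image"][b[1]:b[3],b[0]:b[2],::-1]
    im=cv2.resize(im,None,fx=3,fy=3,interpolation=cv2.INTER_CUBIC); cv2.imwrite(f"pics/{n}_crop.png",im[:600,:800])
E
```

```text
scene [199.9 295. ] [514.1 140.   14. ]
scene [322.9 387.5] [ 496.5 -113.7   14. ]
scene [381.7 319.8] [ 641.3 -125.    14. ]
side [228.1 355.5] [ 495.1 -110.9   14. ]
side [333.4 354.6] [ 639.3 -121.    14. ]
cap side/scene rough (array([556.47250417,  84.14380806, 160.13580542]), [np.float64(0.6250971593412948), np.float64(0.625097159341128)])
rim (array([561.58171394, -61.33728252,  94.19346949]), [np.float64(3.572363375121488), np.float64(3.5723633751213497)])
```

View pics/scene_crop.png

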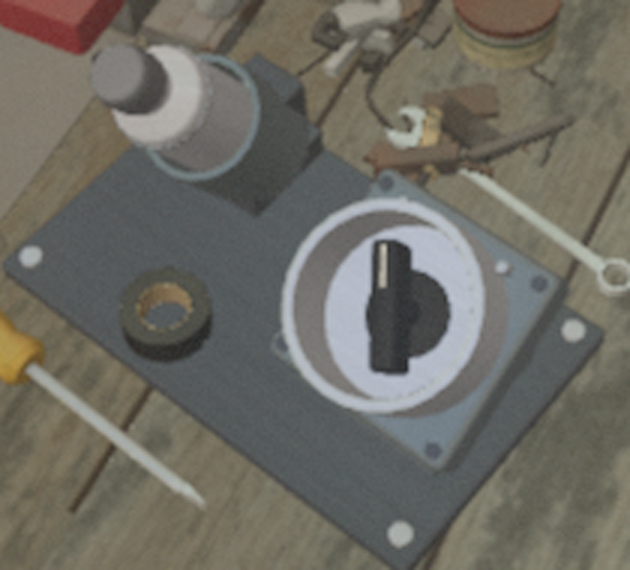

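View pics/side_crop.png

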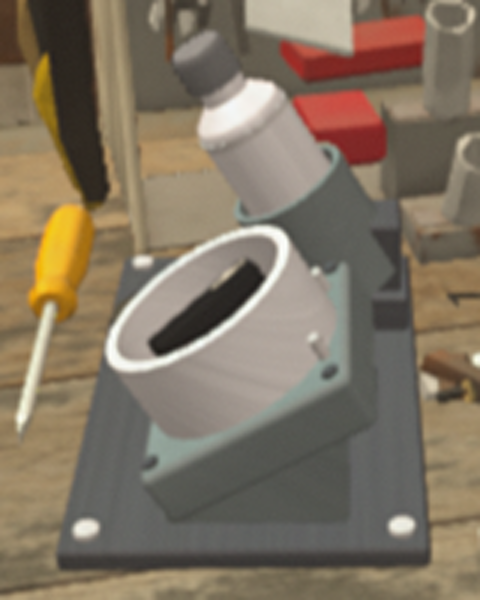

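The crops put the rim centre at crop (384,304) in the scene view and (200,300) in the side view. The cap top is at about (117,76) and (195,52), and the tube rim at about (203,117) and (288,180).

Run:
```python
from h import *;import pickle
d=pickle.load(open("c0.pkl","rb"))
S=lambda x,y:ray(d["scene"],190+x/3,210+y/3); D=lambda x,y:ray(d["side"],200+x/3,180+y/3)
for n,a,b in(("rim",(384,304),(200,300)),("captop",(117,76),(195,52)),("tube",(203,117),(288,180)),("barW",(384,243),(252,264)),("barEnd",(388,373),(150,345))):
    p,e=tri([S(*a),D(*b)]); print(n,p.round(1),np.round(e,1))
print("cams",S(1,1)[0],D(1,1)[0])
yaw=-.07
X=np.array([np.cos(yaw),np.sin(yaw),0]);Y=np.array([-X[1],X[0],0]);Z=np.array([0,0,1.])
a=.8660*Z-.5*X; u=.866*X+.5*Z
print("axis",a)
for k in range(0,1):
    # tool orientation: z=-a; options for y (closing)
    pass
print("red shelf etc: pliers left; screw driver")
```

```text
rim [551.8 -67.4 105.5] [0.1 0.1]
captop [551.6  84.  167.7] [0.1 0.1]
tube [597.5  77.8  93.8] [1. 1.]
barW [575.9 -50.9 113.7] [0.7 0.7]
barEnd [528.7 -85.8  93.7] [0.3 0.3]
cams [ 209.61413235 -314.92720355  790.70685319] [ 572.29245684 -752.6751584   497.82239327]
axis [-0.4987755   0.03497142  0.866     ]
red shelf etc: pliers left; screw driver
```

```bash
cat >> h.py <<'E'
yaw=-.07
X=np.array([np.cos(yaw),np.sin(yaw),0]);Y=np.array([-X[1],X[0],0]);Z=np.array([0,0,1.])
a=.8660254*Z-.5*X; u=.8660254*X+.5*Z
def Rt(th):  # tool z=-a, turned clockwise th (looking in) from y=u
    return np.column_stack([Y,u,-a])@R.from_rotvec([0,0,th]).as_matrix()
def delta(s_pos,s_rot,p,Rm):
    R0=R.from_rotvec(s_rot).as_matrix()
    return (R0.T@(np.array(p)-s_pos)/1000).round(4), np.degrees(R.from_matrix(R0.T@Rm).as_rotvec()).round(2)
E
python3 - <<'E'
from h import *;import pickle
from workcell import readout
d=pickle.load(open("c0.pkl","rb"))
print("panel foot",plane(d["scene"],(190,292),0))
for A,B in(((104,85),(266,68)),((75,200),(213,180)),((200,212),(312,222))):
    print(tri([ray(d["scene"],*A),ray(d["side"],*B)]))
s=readout.sense()
kg=np.array([559,-68.3,93.])
for h in(110,):print(kg+h*a,delta(np.array([293.474,-607.858,231.28]),s["tcp_rot"],kg+h*a,Rt(.97)))
E
```

```text
panel foot [514.68229104 165.75202701   0.        ]
(array([560.57167906, 277.01035716, 333.29585816]), [np.float64(0.7274548558556), np.float64(0.7274548558554554)])
(array([464.24106917, 330.30852263, 129.91915072]), [np.float64(25.698819660181833), np.float64(25.698819660181734)])
(array([631.33194779, 236.31927397,  51.24661446]), [np.float64(4.203849058671876), np.float64(4.203849058671818)])
[504.13469499 -64.4531434  188.262794  ] (array([ 0.426 , -0.3977,  0.0439]), array([-16.06,  25.41,  -4.56]))
```

```bash
python3 -m creep '[[0.6,[0.426,-0.398,0.0],[0,0,0]],[0.47,[0.426,-0.398,0.0],[0,0,0]],[0.47,[0.426,-0.398,0.0],[0,0,0]],[0.47,[0.426,-0.398,0.044],[-16.06,25.41,-4.56]],[0.47,[0.426,-0.398,0.044],[-16.06,25.41,-4.56]],[0.47,[0.426,-0.398,0.044],[-16.06,25.41,-4.56]],[0.47,[0.426,-0.398,0.044],[-16.06,25.41,-4.56]],[0.47,[0.426,-0.398,0.044],[-16.06,25.41,-4.56]],[0.47,[0.426,-0.398,0.044],[-16.06,25.41,-4.56]],[0.47,[0.426,-0.398,0.044],[-16.06,25.41,-4.56]]]'
python3 - <<'E'
from h import *
from workcell import readout
s=readout.sense();print(s["joint_positions"].round(2))
kg=np.array([559,-68.3,93.])
print(delta(s["tool_pos"],s["tcp_rot"],kg+110*a,Rt(.97)))
E
```

```text
time_s: 0.93
tool_pos: [442.1, -219.0, 202.0]
tcp_rot: [2.779, 0.751, 0.728]
contact_force: [1.2, 0.5, -0.2]
finger_gap: 0.472
grasp_force: 0.0
[-0.73 -0.36  2.34  0.45  0.78  0.05]
(array([ 0.1202, -0.11  ,  0.0371]), array([ 0.13,  0.05, -0.15]))
```

```bash
python3 -m creep '[[0.47,[0.115,-0.105,0.035],[0,0,0]],[0.47,[0.115,-0.105,0.035],[0,0,0]],[0.47,[0.115,-0.105,0.035],[0,0,0]],[0.47,[0.115,-0.105,0.035],[0,0,0]],[0.47,[0.115,-0.105,0.035],[0,0,0]],[0.47,[0.115,-0.105,0.035],[0,0,0]],[0.47,[0.115,-0.105,0.035],[0,0,0]]]'
python3 - <<'E'
from h import *
from workcell import readout,eyes
import pickle
s=readout.sense();print(s["joint_positions"].round(2))
kg=np.array([559,-68.3,93.])
print(delta(s["tool_pos"],s["tcp_rot"],kg+110*a,Rt(.97)))
c=eyes.capture("wrist");cv2.imwrite("pics/w1.png",c["image"][:,:,::-1]);pickle.dump((s,c),open("w1.pkl","wb"))
print(c["tool_from_camera"],c["fx"],c["cx"],c["cy"])
E
```

```text
time_s: 1.52
tool_pos: [501.9, -72.4, 190.2]
tcp_rot: [2.777, 0.758, 0.728]
contact_force: [0.0, 0.8, -0.6]
finger_gap: 0.472
grasp_force: 0.0
[-0.25 -0.36  2.36  0.16  0.63  0.68]
(array([ 0.005 , -0.0064,  0.0025]), array([0.04, 0.03, 0.14]))
[[-6.92105670e-05 -9.64581395e-01 -2.63785382e-01  6.66796105e+01]
 [ 9.99999311e-01  2.42438760e-04 -1.14889777e-03 -6.81997352e-01]
 [ 1.17215721e-03 -2.63785279e-01  9.64580713e-01 -1.41803669e+02]
 [ 0.00000000e+00  0.00000000e+00  0.00000000e+00  1.00000000e+00]] 360.2193047844827 320.49544057966057 237.86294845329323
```

View pics/w1.png

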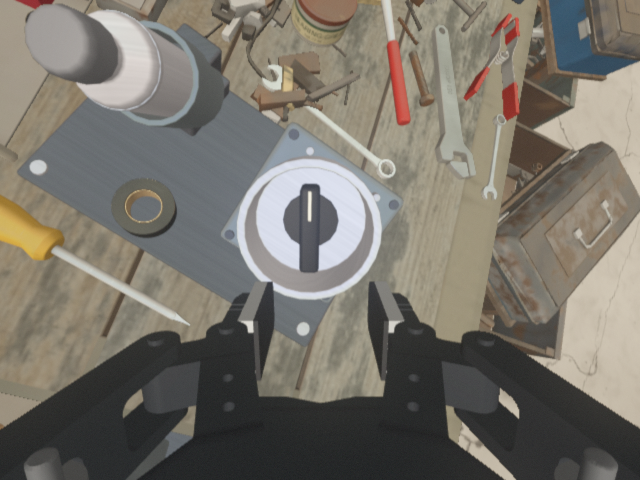

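The wrist view shows the bar upright from (312,184) to (309,271), the rim centred at (310,228), and the cap top near (58,43).

```bash
cat >> h.py <<'E'
def wray(s,c,u,v):
    T=c["tool_from_camera"]; R0=R.from_rotvec(s["tcp_rot"]).as_matrix()
    d=R0@T[:3,:3]@np.array([(u-c["cx"])/c["fx"],(v-c["cy"])/c["fy"],1]); return s["tool_pos"]+R0@T[:3,3],d/np.linalg.norm(d)
E
python3 - <<'E'
from h import *;import pickle
d=pickle.load(open("c0.pkl","rb"));s,c=pickle.load(open("w1.pkl","rb"))
S=lambda x,y:ray(d["scene"],190+x/3,210+y/3); D=lambda x,y:ray(d["side"],200+x/3,180+y/3)
g=c["image"]
for n,w,A,B in(("rim",(309.5,228.5),(384,304),(200,300)),("cap",(58,43),(117,76),(195,52))):
    p,e=tri([wray(s,c,*w),S(*A),D(*B)]);print(n,p.round(1),np.round(e,1))
    if n=="rim": rim=p
# bar ends at bar-top plane
def pl(r,q,n): o,dd=r; return o+dd*(n@(q-o))/(n@dd)
E1,E2=[pl(wray(s,c,*q),rim-3*a,a) for q in((311,184),(309,271))]
v=E1-E2;print("bar",np.linalg.norm(v),"ccw",np.arctan2(v@Y,v@u),"mid",(E1+E2)/2+3*a)
R0=R.from_rotvec(s["tcp_rot"]).as_matrix()
print("tool y ccw",np.arctan2(R0[:,1]@Y,R0[:,1]@u))
for q in(rim,(E1+E2)/2+3*a): print((R0.T@(q-30*a-s["tool_pos"])).round(1))
E
```

```text
rim [552.6 -65.8 104.3] [1.3 1.2 0.8]
cap [551.5  84.5 167.6] [0.5 0.4 0.2]
bar 62.52817546513989 ccw 0.573070784474294 mid [552.6846729  -65.53908137 104.29472969]
tool y ccw -0.967618723356333
[  6.2  -8.2 129.5]
[  6.4  -8.3 129.5]
```

```bash
python3 -m creep '[[0.47,[0.006,-0.008,0.02],[0,0,1.7]],[0.47,[0.006,-0.008,0.04],[0,0,1.7]],[0.47,[0.006,-0.008,0.06],[0,0,1.7]],[0.47,[0.006,-0.008,0.075],[0,0,1.7]],[0.47,[0.006,-0.008,0.09],[0,0,1.7]],[0.47,[0.006,-0.008,0.09],[0,0,1.7]],[0.47,[0.006,-0.008,0.09],[0,0,1.7]]]'
python3 - <<'E'
from h import *
from workcell import readout
s=readout.sense();R0=R.from_rotvec(s["tcp_rot"]).as_matrix()
print((R0.T@(np.array([552.6,-65.7,104.3])-30*a-s["tool_pos"])).round(1), s["joint_positions"].round(2))
E
```

```text
time_s: 2.15
tool_pos: [547.3, -68.2, 111.8]
tcp_rot: [2.797, 0.711, 0.73]
contact_force: [-0.1, -0.4, 0.3]
finger_gap: 0.468
grasp_force: 0.0
[ 2.2 -2.1 39.1] [-0.21 -0.14  2.36  0.17  0.4   0.72]
```

```bash
python3 -m creep '[[0.47,[0.002,-0.002,0.010],[0,0,0]],[0.47,[0.002,-0.002,0.02],[0,0,0]],[0.47,[0.002,-0.002,0.03],[0,0,0]],[0.47,[0.002,-0.002,0.038],[0,0,0]],[0.47,[0.002,-0.002,0.038],[0,0,0]],[0.47,[0.002,-0.002,0.038],[0,0,0]]]'
python3 - <<'E'
from h import *
from workcell import readout
s=readout.sense();R0=R.from_rotvec(s["tcp_rot"]).as_matrix()
print((R0.T@(np.array([552.6,-65.7,104.3])-30*a-s["tool_pos"])).round(1))
E
```

```text
time_s: 2.65
tool_pos: [567.9, -65.4, 80.6]
tcp_rot: [2.794, 0.714, 0.734]
contact_force: [1.4, -0.3, 0.3]
finger_gap: 0.472
grasp_force: 0.0
[-1.8  0.4  1.9]
```

```bash
python3 -m creep '[[0.3,[0,0,0],[0,0,0]],[0.19,[0,0,0],[0,0,0]],[0.19,[0,0,0],[0,0,0]],[0.19,[0,0,0],[0,0,0]],[0.19,[0,0,0],[0,0,7]],[0.19,[0,0,0],[0,0,14]],[0.19,[0,0,0],[0,0,20]],[0.19,[0,0,0],[0,0,20]]]'
python3 - <<'E'
from h import *
from workcell import readout
s=readout.sense();R0=R.from_rotvec(s["tcp_rot"]).as_matrix();print(s["ft_torque"],s["joint_positions"].round(2))
print((R0.T@(np.array([552.6,-65.7,104.3])-30*a-s["tool_pos"])).round(1),"tool y ccw",np.arctan2(R0[:,1]@Y,R0[:,1]@u))
E
```

```text
time_s: 3.32
tool_pos: [569.2, -65.9, 81.6]
tcp_rot: [2.951, 0.219, 0.791]
contact_force: [1.0, -6.8, -0.2]
finger_gap: 0.191
grasp_force: 2.9
[-0.77208945  0.07612888 -0.37423924] [-0.19 -0.04  2.35  0.19  0.31  1.06]
[-3.1  0.3  2. ] tool y ccw -1.3516415725207998
```

```bash
python3 -m creep '[[0.19,[0,0,0],[0,0,7]],[0.19,[0,0,0],[0,0,14]],[0.19,[0,0,0],[0,0,21]],[0.19,[0,0,0],[0,0,28]],[0.19,[0,0,0],[0,0,35]],[0.19,[0,0,0],[0,0,41]],[0.19,[0,0,0],[0,0,47]],[0.19,[0,0,0],[0,0,47]],[0.19,[0,0,0],[0,0,47]]]'
cat > st.py <<'E'
from h import *
from workcell import readout
s=readout.sense();R0=R.from_rotvec(s["tcp_rot"]).as_matrix();print("tq",(R0.T@s["ft_torque"]).round(2),"F",(R0.T@s["contact_force"]).round(1),s["joint_positions"].round(2))
print("to grip pose",(R0.T@(np.array([552.6,-65.7,104.3])-30*a-s["tool_pos"])).round(1),"tool y ccw",np.arctan2(R0[:,1]@Y,R0[:,1]@u))
E
python3 st.py
```

```text
time_s: 4.07
tool_pos: [568.7, -67.7, 81.3]
tcp_rot: [-2.752, 0.956, -0.762]
contact_force: [-2.8, -18.6, 0.6]
finger_gap: 0.185
grasp_force: 7.8
tq [-2.6   1.16 -0.01] F [ 9.8 16.  -1.2] [-0.2  -0.04  2.35  0.19  0.31  1.88]
to grip pose [-2.6  0.7  2. ] tool y ccw -2.1679487707124157
```

```bash
python3 -m creep '[[0.19,[0.001,0.0015,0],[0,0,0]],[0.19,[0.001,0.0015,0],[0,0,2]],[0.19,[0.001,0.0015,0],[0,0,4]],[0.19,[0.001,0.0015,0],[0,0,4]],[0.19,[0.001,0.0015,0],[0,0,4]]]'; python3 st.py
```

```text
time_s: 4.48
tool_pos: [567.9, -68.0, 80.7]
tcp_rot: [-2.703, 1.044, -0.747]
contact_force: [-2.6, -8.5, 0.7]
finger_gap: 0.192
grasp_force: 4.3
tq [-1.43  0.55 -0.13] F [ 4.3  7.7 -1.6] [-0.2  -0.04  2.35  0.2   0.32  1.93]
to grip pose [-2.   0.   1.8] tool y ccw -2.2372652924923377
```

```bash
python3 -m creep '[[0.45,[0,0,0],[0,0,0]],[0.45,[0,0,0],[0,0,0]],[0.45,[0,0,0],[0,0,0]],[0.45,[0,0,-0.02],[0,0,0]],[0.45,[0,0,-0.05],[0,0,0]],[0.45,[0,0,-0.085],[0,0,0]],[0.3,[0,0,-0.12],[0,0,0]],[0.2,[0,0,-0.13],[0,0,0]],[0.1,[0,0,-0.13],[0,0,0]],[0.1,[0,0,-0.13],[0,0,0]]]'
python3 - <<'E'
from h import *
from workcell import readout,eyes
import pickle
s=readout.sense()
c=eyes.capture("wrist");cv2.imwrite("pics/w2.png",c["image"][:,:,::-1]);pickle.dump((s,c),open("w2.pkl","wb"))
E
python3 st.py
```

```text
time_s: 5.32
tool_pos: [503.2, -61.6, 193.3]
tcp_rot: [-2.701, 1.043, -0.746]
contact_force: [1.0, -0.2, -0.7]
finger_gap: 0.1
grasp_force: 0.0
tq [-0.13 -0.21  0.01] F [ 0.  -0.3  0.4] [-0.22 -0.36  2.36  0.13  0.63  2.  ]
to grip pose [  0.2   0.5 130.8] tool y ccw -2.2378438448157194
```

View pics/w2.png

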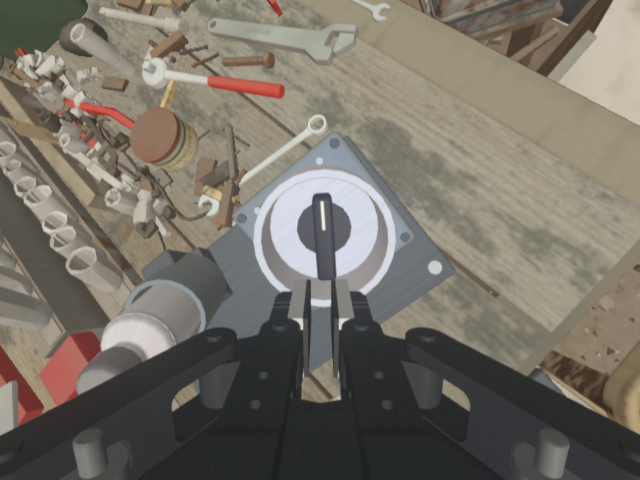

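The bar now runs from (321,193) to (326,279). I'll compute its angle, plus the move to above the cap.

Run:
```python
from h import *;import pickle
s,c=pickle.load(open("w2.pkl","rb"))
rim=np.array([552.6,-65.7,104.3])
def pl(r,q,n): o,dd=r; return o+dd*(n@(q-o))/(n@dd)
E1,E2=[pl(wray(s,c,*q),rim-3*a,a) for q in((321,193),(326,279))]
v=E1-E2;print("bar",np.linalg.norm(v),"ccw",np.arctan2(v@Y,v@u),"mid",(E1+E2)/2+3*a)
cap=np.array([551.5,84.5,167.6])
print(delta(s["tool_pos"],s["tcp_rot"],cap+40*a,Rt(.5)))
print(delta(s["tool_pos"],s["tcp_rot"],cap+40*a,Rt(2.2378)))
```

```text
bar 63.26465156360504 ccw -0.6086726092007811 mid [552.24546087 -65.9062562  104.10413697]
(array([-0.0765, -0.1296,  0.0011]), array([  0.13,  -0.15, -99.56]))
(array([-0.0765, -0.1296,  0.0011]), array([-0.02, -0.18,  0.01]))
```

```bash
python3 -m creep '[[0,[-0.0165,-0.028,0.0],[0,0,0]],[0,[-0.033,-0.056,0],[0,0,0]],[0,[-0.0495,-0.084,0],[0,0,0]],[0,[-0.064,-0.108,0],[0,0,0]],[0,[-0.0765,-0.1295,0.001],[0,0,0]],[0,[-0.0765,-0.1295,0.001],[0,0,0]],[0,[-0.0765,-0.1295,0.001],[0,0,0]],[0,[-0.0765,-0.1295,0.001],[0,0,0]]]'
python3 - <<'E'
from h import *;import pickle
from workcell import readout,eyes
s=readout.sense()
print(delta(s["tool_pos"],s["tcp_rot"],np.array([551.5,84.5,167.6]),Rt(2.2378)))
c=eyes.capture("side");im=c["image"][150:300,200:400,::-1];cv2.imwrite("pics/s2.png",cv2.resize(im,None,fx=4,fy=4,interpolation=2))
pickle.dump((s,c),open("s2.pkl","wb")); print(proj(c,s["tool_pos"]))
E
```

```text
time_s: 6.03
tool_pos: [531.7, 74.4, 201.4]
tcp_rot: [-2.7, 1.027, -0.722]
contact_force: [-0.1, -0.6, -0.4]
finger_gap: -0.003
grasp_force: 0.0
(array([-0.0067, -0.0085,  0.039 ]), array([-0.49,  0.95,  0.32]))
[250.74682124 179.52674451]
```

View pics/s2.png

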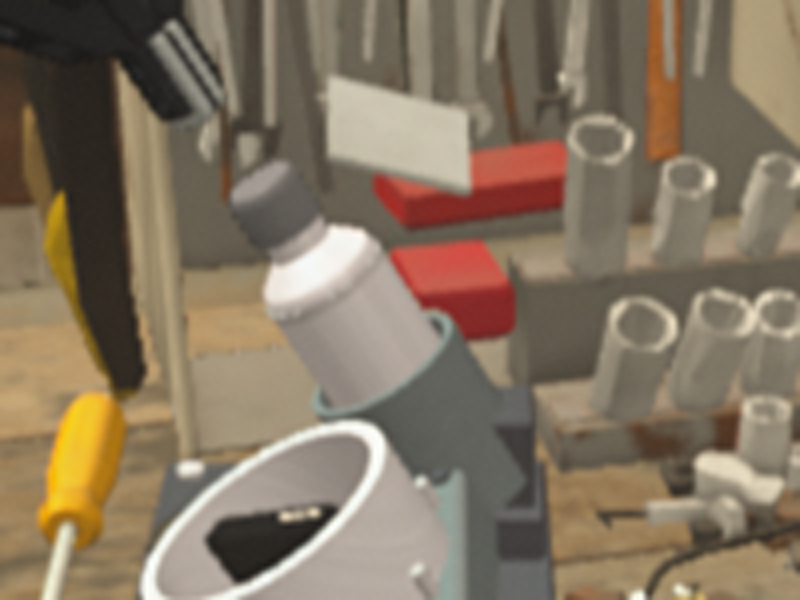

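The fingertip is at crop (203,118) and the cap top at about (268,184), in line with each other. Descending to just above the cap.

```bash
python3 -m creep '[[0,[0,0,0],[0,0,0]],[0,[0,0,0],[0,0,0]],[0,[0,0,0],[0,0,0]],[0,[0,0,0.015],[0,0,0]],[0,[0,0,0.03],[0,0,0]],[0,[0,0,0.03],[0,0,0]],[0,[0,0,0.03],[0,0,0]]]'
cat > cp.py <<'E'
from h import *
from workcell import readout
s=readout.sense();R0=R.from_rotvec(s["tcp_rot"]).as_matrix()
print("F",(R0.T@s["contact_force"]).round(1),delta(s["tool_pos"],s["tcp_rot"],np.array([551.5,84.5,167.6]),Rt(2.2378)))
E
python3 cp.py
```

```text
time_s: 6.67
tool_pos: [546.6, 73.3, 176.5]
tcp_rot: [-2.699, 1.024, -0.722]
contact_force: [0.0, 0.7, -0.6]
finger_gap: 0.0
grasp_force: 0.0
F [-0.7 -0.3  0.5] (array([-0.0076, -0.0084,  0.01  ]), array([-0.59,  0.97,  0.4 ]))
```

```bash
python3 - <<'E'
from workcell import readout
print(readout.sense()["joint_positions"])
E
python3 -m creep '[[0,[-0.0076,-0.0084,0],[0,0,0]],[0,[-0.0076,-0.0084,0],[0,0,0]],[0,[-0.0076,-0.0084,0],[0,0,0]],[0,[-0.0076,-0.0084,0],[0,0,0]]]';python3 cp.py
```

```text
[ 0.14238369 -0.22500765  2.294713   -0.16069395  0.56746082  2.55157207]
time_s: 7.0
tool_pos: [548.0, 81.2, 178.7]
tcp_rot: [-2.695, 1.012, -0.718]
contact_force: [-0.0, -0.5, 0.0]
finger_gap: 0.001
grasp_force: 0.0
F [ 0.4  0.4 -0. ] (array([-0.0041, -0.0009,  0.0114]), array([-1.06,  1.26,  0.62]))
```

Joint 6 is at its limit, so I'm turning the tool back 60 degrees.

```bash
python3 -m creep '[[0,[0,0,-0.01],[0,0,-7]],[0,[0,0,-0.01],[0,0,-14]],[0,[0,0,-0.01],[0,0,-21]],[0,[0,0,-0.01],[0,0,-28]],[0,[0,0,-0.01],[0,0,-35]],[0,[0,0,-0.01],[0,0,-42]],[0,[0,0,-0.01],[0,0,-49]],[0,[0,0,-0.01],[0,0,-56]],[0,[0,0,-0.01],[0,0,-60]],[0,[0,0,-0.01],[0,0,-60]]]'
sed -i 's/Rt(2.2378)/Rt(1.2)/' cp.py; python3 cp.py
```

```text
time_s: 7.83
tool_pos: [542.9, 81.1, 187.0]
tcp_rot: [2.912, 0.485, 0.769]
contact_force: [0.7, -0.5, 0.0]
finger_gap: -0.003
grasp_force: 0.0
F [0.4 0.7 0.3] (array([-0.0008, -0.004 ,  0.0211]), array([-1.62, -0.24,  1.25]))
```

```bash
python3 -m creep '[[0,[-0.001,-0.004,0],[-1.6,-0.2,1.2]],[0,[-0.001,-0.004,0.005],[-1.6,-0.2,1.2]],[0,[-0.001,-0.004,0.01],[-1.6,-0.2,1.2]],[0,[-0.001,-0.004,0.015],[-1.6,-0.2,1.2]],[0,[-0.001,-0.004,0.015],[-1.6,-0.2,1.2]],[0,[-0.001,-0.004,0.015],[-1.6,-0.2,1.2]]]';python3 cp.py
```

```text
time_s: 8.33
tool_pos: [548.1, 84.0, 171.4]
tcp_rot: [2.898, 0.438, 0.764]
contact_force: [-0.5, 0.2, 0.7]
finger_gap: 0.002
grasp_force: 0.0
F [-0.  -0.2 -0.9] (array([ 0.0012, -0.0003,  0.005 ]), array([-0.04,  0.09, -0.07]))
```

```bash
for i in 1 2 3 4; do python3 -m creep '[[0,[0,0,0.001],[0,0,0]],[0,[0,0,0.002],[0,0,0]],[0,[0,0,0.002],[0,0,0]],[0,[0,0,0.002],[0,0,0]]]' >/dev/null;python3 cp.py; done
```

```text
F [ 0.8  0.6 -0.6] (array([ 0.0003, -0.0003,  0.0038]), array([-0.02, -0.01, -0.06]))
F [-0.3  1.4 -3.3] (array([ 0.0002, -0.0003,  0.0019]), array([-0.02, -0.02, -0.05]))
F [ 0.3  0.6 -4.2] (array([ 0.0002, -0.0003, -0.0002]), array([-0.02, -0.02, -0.05]))
F [-1.4  1.3 -5.7] (array([ 0.0002, -0.0003, -0.0022]), array([-0.02, -0.02, -0.05]))
```

```bash
for i in 1 2; do python3 -m creep '[[0,[0,0,0.0007],[0,0,0]],[0,[0,0,0.0014],[0,0,0]],[0,[0,0,0.0014],[0,0,0]],[0,[0,0,0.0014],[0,0,0]]]' >/dev/null;python3 cp.py; done; python3 cp.py
```

```text
F [-1.4  0.5 -6.2] (array([ 0.0003, -0.0003, -0.0035]), array([-0.02, -0.02, -0.05]))
F [-1.1  1.3 -7.6] (array([ 0.0002, -0.0003, -0.0049]), array([-0.02, -0.01, -0.05]))
F [-1.1  1.3 -7.6] (array([ 0.0002, -0.0003, -0.0049]), array([-0.02, -0.01, -0.05]))
```

```bash
python3 -m creep '[[0,[0,0,0.0007],[0,0,0]],[0,[0,0,0.0007],[0,0,0]],[0,[0,0,0.0007],[0,0,0]],[0,[0,0,0.0007],[0,0,0]],[0,[0,0,0.0007],[0,0,0]],[0,[0,0,0.0007],[0,0,0]],[0,[0,0,0.0007],[0,0,0]],[0,[0,0,0.0007],[0,0,0]]]' ;python3 cp.py
```

```text
time_s: 11.0
tool_pos: [554.1, 84.0, 162.8]
tcp_rot: [2.897, 0.438, 0.767]
contact_force: [-5.7, -1.3, 6.4]
finger_gap: -0.001
grasp_force: 4.2
F [-2.1  1.  -8.3] (array([ 0.0002, -0.0003, -0.0055]), array([-0.02, -0.02, -0.05]))
```

Force and travel agree at about 9 mm, held for more than 0.5 s. Now releasing straight up the axis.

```bash
python3 -m creep '[[0,[0,0,-0.005],[0,0,0]],[0,[0,0,-0.012],[0,0,0]],[0,[0,0,-0.02],[0,0,0]],[0,[0,0,-0.03],[0,0,0]],[0,[0,0,-0.04],[0,0,0]],[0,[0,0,-0.05],[0,0,0]],[0,[0,0,-0.05],[0,0,0]],[0,[0,0,-0.05],[0,0,0]]]'
python3 - <<'E'
from h import *
from workcell import readout,eyes
s=readout.sense();print(s["joint_positions"].round(2))
c=eyes.capture("side");im=c["image"][150:300,200:400,::-1];cv2.imwrite("pics/s3.png",cv2.resize(im,None,fx=4,fy=4,interpolation=2))
rim=np.array([552.6,-65.7,104.3])
# bar ccw -0.6 -> tool y ccw -0.6-pi/2 => th 2.171
print(delta(s["tool_pos"],s["tcp_rot"],rim+90*a,Rt(2.171)))
E
```

```text
time_s: 11.67
tool_pos: [529.4, 86.0, 207.1]
tcp_rot: [2.897, 0.438, 0.77]
contact_force: [-0.5, -0.2, 0.1]
finger_gap: -0.0
grasp_force: 0.0
[ 0.2  -0.29  2.29 -0.22  0.65  1.61]
(array([-0.0748,  0.1316,  0.0156]), array([-0.09, -0.12, 55.58]))
```

View pics/s3.png

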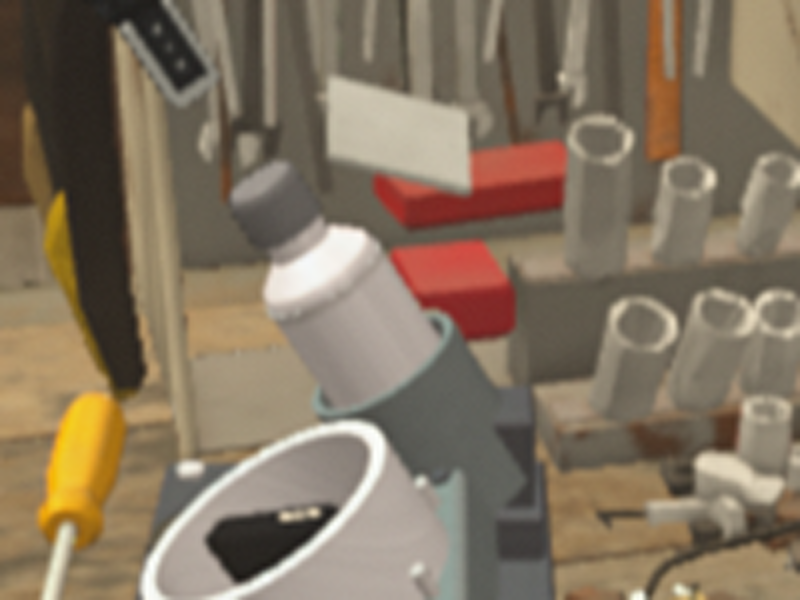

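The cap is fully back up at crop (268,184), as before, and the knob is still open. Returning over the guard.

```bash
python3 -m creep '[[0.45,[-0.015,0.027,0],[0,0,0]],[0.45,[-0.03,0.054,0],[0,0,7]],[0.45,[-0.045,0.08,0],[0,0,14]],[0.45,[-0.06,0.106,0.005],[0,0,21]],[0.45,[-0.0748,0.1316,0.0156],[0,0,28]],[0.45,[-0.0748,0.1316,0.0156],[0,0,35]],[0.45,[-0.0748,0.1316,0.0156],[0,0,42]],[0.45,[-0.0748,0.1316,0.0156],[0,0,49]],[0.45,[-0.0748,0.1316,0.0156],[0,0,55.5]],[0.45,[-0.0748,0.1316,0.0156],[0,0,55.5]]]'
python3 st.py
```

```text
time_s: 12.55
tool_pos: [506.8, -63.2, 180.1]
tcp_rot: [-2.748, 0.96, -0.75]
contact_force: [-0.3, -0.1, 0.2]
finger_gap: 0.453
grasp_force: 0.0
tq [-0.21 -0.18 -0.03] F [-0.1  0.1 -0.3] [-0.23 -0.34  2.37  0.14  0.6   1.92]
to grip pose [  1.2  -1.7 118.6] tool y ccw -2.1730025985471295
```

```bash
python3 -m creep '[[0.45,[0.002,-0.001,0.02],[0,0,0]],[0.45,[0.002,-0.001,0.04],[0,0,0]],[0.45,[0.002,-0.001,0.06],[0,0,0]],[0.45,[0.002,-0.001,0.075],[0,0,0]],[0.45,[0.002,-0.001,0.09],[0,0,0]],[0.45,[0.002,-0.001,0.1],[0,0,0]],[0.45,[0.002,-0.001,0.11],[0,0,0]],[0.45,[0.002,-0.001,0.117],[0,0,0]],[0.45,[0.002,-0.001,0.117],[0,0,0]]]'; python3 st.py
```

```text
time_s: 13.3
tool_pos: [566.8, -67.1, 78.8]
tcp_rot: [-2.752, 0.953, -0.748]
contact_force: [-0.6, 0.2, -0.7]
finger_gap: 0.45
grasp_force: 0.0
tq [-0.12 -0.2  -0.03] F [-0.8  0.3  0.3] [-0.2  -0.04  2.35  0.21  0.32  1.85]
to grip pose [ 0.1 -0.5  0.8] tool y ccw -2.1674674228619897
```

Good fit. Closing and turning back 69° plus slop.

```bash
python3 -m creep '[[0.3,[0,0,0],[0,0,0]],[0.19,[0,0,0],[0,0,0]],[0.19,[0,0,0],[0,0,0]],[0.19,[0,0,0],[0,0,0]],[0.19,[0,0,0],[0,0,-7]],[0.19,[0,0,0],[0,0,-14]],[0.19,[0,0,0],[0,0,-21]],[0.19,[0,0,0],[0,0,-28]],[0.19,[0,0,0],[0,0,-35]],[0.19,[0,0,0],[0,0,-35]]]'; python3 st.py
```

```text
time_s: 14.13
tool_pos: [567.0, -67.3, 80.9]
tcp_rot: [3.013, -0.082, 0.806]
contact_force: [-1.0, -0.5, -0.7]
finger_gap: 0.189
grasp_force: 0.0
tq [-0.02 -0.27  0.02] F [-1.2  0.5  0.1] [-0.2  -0.04  2.35  0.21  0.32  1.24]
to grip pose [-0.8 -0.6  2.5] tool y ccw -1.5555921352072337
```

```bash
python3 -m creep '[[0.19,[0,0,0],[0,0,-7]],[0.19,[0,0,0],[0,0,-14]],[0.19,[0,0,0],[0,0,-21]],[0.19,[0,0,0],[0,0,-28]],[0.19,[0,0,0],[0,0,-34]],[0.19,[0,0,0],[0,0,-36]],[0.19,[0,0,0],[0,0,-38]],[0.19,[0,0,0],[0,0,-38]],[0.19,[0,0,0],[0,0,-38]]]'; python3 st.py
```

```text
time_s: 14.88
tool_pos: [567.1, -66.5, 80.8]
tcp_rot: [2.738, 0.851, 0.715]
contact_force: [-3.4, 5.1, 1.8]
finger_gap: 0.187
grasp_force: 2.5
tq [0.97 0.1  0.1 ] F [ 1.2 -5.3 -3.5] [-0.2  -0.04  2.35  0.21  0.32  0.58]
to grip pose [-0.8 -0.3  2.5] tool y ccw -0.8988305460318449
```

Now opening, retreating and looking.

```bash
python3 -m creep '[[0.45,[0,0,0],[0,0,0]],[0.45,[0,0,0],[0,0,0]],[0.45,[0,0,0],[0,0,0]],[0.45,[0,0,-0.02],[0,0,0]],[0.45,[0,0,-0.05],[0,0,0]],[0.45,[0,0,-0.085],[0,0,0]],[0.45,[0,0,-0.12],[0,0,0]],[0.45,[0,0,-0.14],[0,0,0]],[0.45,[0,0,-0.14],[0,0,0]],[0.45,[0,0,-0.14],[0,0,0]]]'
python3 - <<'E'
from h import *
from workcell import readout,eyes
import pickle
s=readout.sense()
c=eyes.capture("wrist");cv2.imwrite("pics/w3.png",c["image"][:,:,::-1]);pickle.dump((s,c),open("w3.pkl","wb"))
E
python3 st.py
```

```text
time_s: 15.72
tool_pos: [498.7, -63.0, 204.4]
tcp_rot: [2.732, 0.852, 0.721]
contact_force: [0.7, -0.2, -0.1]
finger_gap: 0.453
grasp_force: 0.0
tq [ 0.11 -0.23 -0.01] F [-0.8  0.2  0. ] [-0.23 -0.39  2.36  0.13  0.65  0.65]
to grip pose [ -0.8  -1.8 142.3] tool y ccw -0.8961234011682879
```

View pics/w3.png

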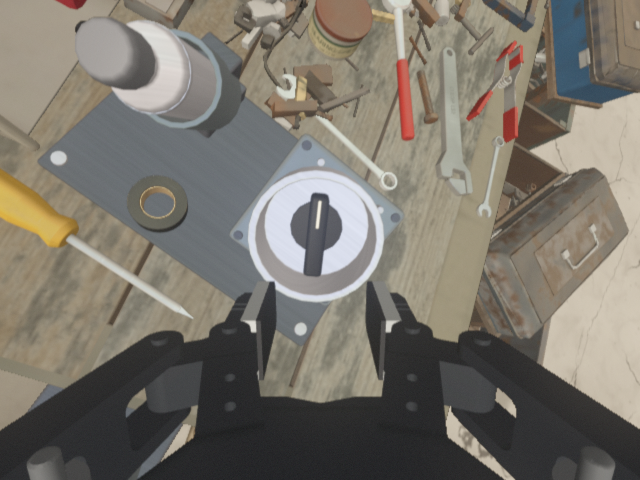

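The bar now runs from (320,194) to (313,275). Cap, tape, screwdriver and wrench look unmoved.

Run:
```python
from h import *;import pickle
s,c=pickle.load(open("w3.pkl","rb"))
rim=np.array([552.6,-65.7,104.3])
def pl(r,q,n): o,dd=r; return o+dd*(n@(q-o))/(n@dd)
E1,E2=[pl(wray(s,c,*q),rim-3*a,a) for q in((320,194),(313,275))]
v=E1-E2;print("bar",np.linalg.norm(v),"ccw",np.arctan2(v@Y,v@u))
```

```text
bar 62.376274217216526 ccw 0.5882897297450923
```

```bash
python3 -c "
from workcell import job
print(job.hand_in())"
```

```text
the job is handed in; nothing more can be done
None
```

I turned the knob to its open stop, pressed the cap about 9 mm at roughly 8 N for more than half a second and let it spring back up. I then turned the knob back to about 0.01 rad from its closed stop and handed the job in at about 16 s; no verdict came back, but the screwdriver, tape and wrench looked unmoved in the last picture.

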